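# Wind up the bowl lifter with its removable crank

## Robot

A 7-joint arm with a two-finger parallel gripper is mounted at the origin on a cart in front of the work surface, level with it; the furniture and walls round the work are solid. World frame = base frame: x ahead of the robot, y to its left, z up, the work surface at z = 0. Lengths are in m, angles in rad, forces in N, time in s.
With the tool pointing down it reaches from about 0.425 to 0.925 m from the base axis. Payload 6.8 kg.
Tool frame: the origin (TCP) lies midway between the tips of the shut fingers; the grasp point (between the pads) lies r.grip_point_offset behind it (r.grip_point_offset is the distance from the TCP to the grasp point, in m); z points along the fingers, y is the direction in which the jaws open and shut (so a half turn about z gives the same grasp; the last joint's range is limited). The gripper opens to 85 mm and grips with 20 to 120 N. Pads are 22 mm wide; open, the fingers measure 114 mm over their backs; the gripper's body (76 mm by 85 mm) begins 54 mm behind the grasp point. The pads swing forward as they close: fully open they stand 13 mm farther back than shut.
Start: joints at [-1.254, 0.477, 0.022, 1.555, -0.011, 1.109, -0.083], TCP at [0.278, 0.615, 0.198] pointing down, gripper open.
Joint ranges: [-2.96, 2.96], [-0.34, 2.1], [-1.41, 1.46], [0.24, 2.44], [-1.37, 4.51], [0.17, 1.92], [-2.96, 2.96]. Speed limits (rad/s): [2.39, 2.39, 3.14, 3.14, 3.14, 3.14, 3.14].

## Interface

Orientations are given as a rotation vector (axis times angle).
In Python, from bench import r gives the robot as it stands. The module is installed in compiled form; this text tells all that it offers.
- The arm moves only by the tool play_rows, never from a script. Its argument "deltas" is a list of rows, each a list of 3 entries, a list of its own where there are three numbers: the finger opening in mm, from 0 to 85.4, then the shift along the tool's x, y, z in mm, then the turn, a rotation vector about the tool's x, y, z in rad. A call has 1 to 8 rows; each row is the pose to reach, as a shift and turn from the pose measured when the call began, along the tool's axes at that moment; what a row does not reach only later rows make up. A row lasts 1/8 s, in which the tool goes at most 62.5 mm and 10.7 degrees, less where a joint would pass 70% of its speed; a pose out of reach is approached as far as the arm can. A call with a gripper value outside its range is refused whole. The fingers move at their own pace and stop on an object; "squeeze" is the grip in N (left out, the last holds). Time passes only in rows, so rows that repeat a pose let the fingers close. It gives the time, the measured TCP pose, the force and the opening at its end, in the units of the state.
- r.get_obs(): the state, without advancing time (a new reading comes with each control period).
- r.grab_frame(name): name is "scene" or "top" or "wrist"; returns (picture, depth): 384x512x3 uint8, red, green, blue; 384x512 float32, m along the optical axis (not along the pixel's ray), 0 where there is no reading.
- r.camera_model(name): a dict with "mtx" (3x3 intrinsics, pixels), "rvec" (rotation vector, rad) and "tvec" (3), from world to camera coordinates, as OpenCV has them; the wrist camera has in their place "T_tool_cam" (4x4, takes a point from camera to tool coordinates, whose origin is the TCP and whose axes are the flange's). Camera axes: x right, y down, z forward; pixel columns grow to the right and rows downward; lengths in m; the calibration is good to about 2 mm. A picture is of the moment at which its call begins: read the wrist's pose just before it. camera_model takes no time and is no camera call.
- r.hand_in(): hands the job in, once; it reports no verdict.
The state is a dict: "clock": time; "joints": joint angles; "qvel": joint speeds; "tau": joint torques, N m; "tcp_pos": TCP position; "orientation": TCP orientation; "contact_force": force on the tool from outside, world axes, zero at the start; "moment": the same for the moment, N m; "grip_width": finger opening in m.
Only numpy, scipy, OpenCV 4.12 (cv2) and the standard library are available. Lean on these libraries where they do the work, as an engineer would, in place of code of your own. Each camera call takes 0.05 s, during which the arm holds its last target. There are 200 camera calls.

## Task

Take the crank lying on the cutting board, fit it fully down on the square shaft of the bowl lifter and wind it clockwise (seen from above) until the bowl platform is fully up, level with the rim. Then lift the crank off and lay it flat on the cutting board again, hub and grip both over the board and with the grip pointing up, leaving the bowls standing on the platform and the other things on the table where they are.

Things in the scene. Friction and masses are not known exactly. Their poses are not given: they have to be found in the camera images.
- crank: Removable steel crank, 200 g, flat on the board, grip up. Square hub 26 x 26 mm, 44 mm high (pinch its flat sides, along y); in its underside a 16 mm square socket, 24 mm deep, parallel to the hub's sides. Arm 20 wide, 12 thick, flush below, from the hub to a round end (radius 12) under the grip, 55 mm from the hub's axis. Origin: centre of the hub's underside; x along the arm to the grip, z up
- crank_grip (a point): Middle of the crank's upright black grip: a slightly barrelled sleeve, 22 mm in diameter here, that spins freely on its pin, 14 to 60 mm above the crank's underside. This point is at x 55, z 42 mm in the crank's frame; same axes. With the crank on the shaft the grip moves in a circle of 55 mm radius round the shaft
- drive (a joint): Turn of the lifter's square shaft (rad), growing clockwise seen from above; 0: platform down, 6.28 (one full turn): fully up, at its stop; above 5.85 counts as fully up. The platform rises 8 mm per rad. Starts at 0 to 0.8, stays where it is left; takes about 0.12 N m (2 to 3 N at the grip)
- drive_seat (a point): On the axis of the lifter's upright square shaft, at the foot of the square, on a round shoulder (diameter 32 mm) where the crank's underside rests when fully down; 12 mm above the lifter's top, 82 above the table. Square 14 x 14 mm, 21.5 high, stepped narrower in the last 3.5, parallel to this point's x and y, which turn with the shaft. The crank fits in any quarter turn, 1 mm play a side
- lifter: Bowl lifter, a fixed steel box 110 x 230 x 70 mm. Origin: centre of its underside, x away from the robot at yaw 0, y to the left. The shaft is 80 mm toward -y; the open well with the platform is centred 60 mm toward +y, with a 40 mm viewing slot in its front wall
- platform_top (a point): Centre of the top of the lifter's bowl platform, 98 x 100 mm, which rises from 20 mm to 70 mm above the table, level with the well's rim
- lift_bowls: Stack of white bowls, upside down, 89 mm in diameter and 62 mm high, standing on the platform. Origin: centre of the underside
- board: Milky plastic cutting board, fixed flat on the table, 155 mm (x) by 225 mm (y), 4 mm thick. Origin: centre of its underside
- spout: Spare valve spout, 33 mm in diameter, 48 mm high, standing on a far corner of the board (at x 60, y -95 mm in the board's frame): leave it. Origin: centre of the underside
- fork: Fork lying toward the right end of the table, 177 mm long: leave it. Origin: centre
- brush: Bottle brush with wire handle, 235 mm long, lying on the table at the left: leave it. Origin: near its middle, underside
- pepper: Glass pepper shaker, 43 mm in diameter, 75 mm high, at the right end: leave it. Origin: centre of the underside
- toothpicks: Toothpick jar, 46 mm in diameter, 66 mm high, at the right end: leave it. Origin: centre of the underside
- spoon: White soup spoon, 141 mm long, lying at the back left: leave it. Origin: near its middle, underside
There are look-alikes about, which are no part of the job. What is shaped like the lift_bowls but orange is not meant.

How it is judged:
By the outcome, as a careful person would: the job done as asked, in the order asked, and still so for the second after the job is handed in, with the robot touching nothing.
It also fails if it takes over 72 s, if anything falls off the work surface, if the arm or the gripper's body presses on something with over 40 N, if the wrist force passes 120 N, or if a joint passes its speed limit or range.

## Working session

There is one attempt and no reset: what is moved stays moved. The work goes in short steps, Python scripts to look and compute and a tool call to move; the robot and the scene stay as the last step left them, time stands still between calls to the robot, and variables do not carry over. Pictures are saved under pics/ and viewed, about 8 in all and at most 12, crops included, and the job is handed in when it is done.

Besides the shell and the picture viewer there is one more tool, called after "Emit:" as name([rows], argument=value, ...), one row to a line, values as JSON. play_rows: Moves the arm, as the interface text tells. Its arguments: {"type":"object","properties":{"deltas":{"type":"array"},"squeeze":{"type":"number"}},"required":["deltas"]}

```bash
mkdir -p pics
cat > h.py <<'E'
import numpy as np, cv2
from bench import r
from scipy.spatial.transform import Rotation as R
def cam(n):
    m=r.camera_model(n);K=np.array(m["mtx"])
    if n=="wrist":
        o=r.get_obs();T=np.eye(4);T[:3,:3]=R.from_rotvec(o["orientation"]).as_matrix();T[:3,3]=o["tcp_pos"]
        return K,T@np.array(m["T_tool_cam"])
    A=np.eye(4);A[:3,:3]=R.from_rotvec(np.ravel(m["rvec"])).as_matrix();A[:3,3]=np.ravel(m["tvec"])
    return K,np.linalg.inv(A)
def ray(c,u,v,z):
    K,T=c;d=T[:3,:3]@np.linalg.solve(K,[u,v,1]);o=T[:3,3];return o+d*(z-o[2])/d[2]
def cloud(c,D):
    K,T=c;v,u=np.indices(D.shape);P=np.stack([(u-K[0,2])/K[0,0]*D,(v-K[1,2])/K[1,1]*D,D],-1)
    return P@T[:3,:3].T+T[:3,3]
def grab(n,save=None):
    c=cam(n);p,D=r.grab_frame(n)
    if save: cv2.imwrite(f"pics/{save}.png",p[:,:,::-1])
    return c,p,D
E
python3 - <<'E'
from h import *
o=r.get_obs();print(o["tcp_pos"],o["orientation"],o["contact_force"],o["grip_width"],r.grip_point_offset,o["clock"])
for n in("scene","top"):
    c,p,D=grab(n,n+"0");np.savez(n+"0.npz",p=p,D=D);print(n,c[1].round(3).tolist(),(D>0).mean())
print(r.camera_model("wrist")["T_tool_cam"])
E
```

```text
[0.27793087 0.61441982 0.19693586] [-6.62085053e-01 -3.07076273e+00  2.80707972e-03] [ 0.1279112   0.3532787  -0.07482832] 0.08522154414824204 0.0187 0.0
scene [[0.566, -0.459, 0.685, -0.19], [-0.824, -0.292, 0.485, -0.693], [-0.022, -0.839, -0.543, 0.733], [0.0, 0.0, 0.0, 1.0]] 0.9959157307942709
top [[-0.021, -0.992, 0.128, 0.464], [-1.0, 0.022, 0.009, -0.1], [-0.011, -0.128, -0.992, 1.301], [0.0, 0.0, 0.0, 1.0]] 0.995941162109375
[[-1.17171046e-04 -9.64325381e-01 -2.64719749e-01  6.61382069e-02]
 [ 9.99999964e-01 -4.94526276e-05 -2.62476141e-04  1.39026448e-04]
 [ 2.40021317e-04 -2.64719771e-01  9.64325353e-01 -1.75914982e-01]
 [ 0.00000000e+00  0.00000000e+00  0.00000000e+00  1.00000000e+00]]
```

View pics/scene0.png

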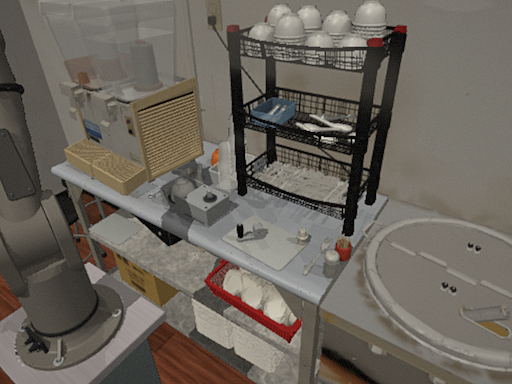

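View pics/top0.png

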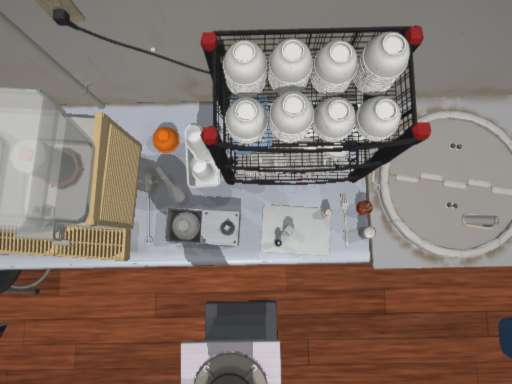

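Top view: the crank candidates are the black grip at (278,242) with the hub at about (289,231) on the board, the lifter's shaft at (228,228), and the spout at (327,212). The crank is the grip and hub on the board. I'll check it in a close crop and measure.

Run:
```python
from h import *
z=np.load("top0.npz");p,D=z["p"],z["D"];c=cam("top");P=cloud(c,D)
z2=np.load("scene0.npz");p2,D2=z2["p"],z2["D"];c2=cam("scene")
a=cv2.resize(p[195:260,160:340],None,fx=4.4,fy=4.4,interpolation=cv2.INTER_CUBIC)
b=cv2.resize(p2[170:280,155:335],None,fx=4.4,fy=4.4,interpolation=cv2.INTER_CUBIC)[:310-10]
b=cv2.resize(p2[170:275,155:335],(514,300),interpolation=cv2.INTER_CUBIC);b=cv2.copyMakeBorder(b,0,0,0,792-514,0)
cv2.imwrite("pics/crop0.png",np.vstack([a,b])[:,:,::-1])
for n,u,v in [("grip",278,242),("hub",289,231),("shaft",228,228),("bowl",185,227),("lifterR",236,228),("spout",327,212),("board",305,240)]: print(n,P[v,u].round(3))
hts=P[195:260,160:340,2]
M=(P[...,2]>0.06)&(P[...,2]<0.085);M[:,:165]=0;M[:,242:]=0;M[:205]=0;M[248:]=0
q=P[M][:,:2];print("lifter",cv2.minAreaRect((q*1000).astype(np.float32)))
```

```text
grip [ 0.463 -0.159  0.063]
hub [ 0.497 -0.196  0.047]
shaft [ 0.509 -0.006  0.106]
bowl [0.516 0.13  0.078]
lifterR [ 0.51  -0.029  0.072]
spout [ 0.555 -0.318  0.053]
board [ 0.468 -0.251  0.005]
lifter ((518.4603881835938, 78.81449890136719), (230.00424194335938, 110.2083740234375), 85.60492706298828)
```

View pics/crop0.png

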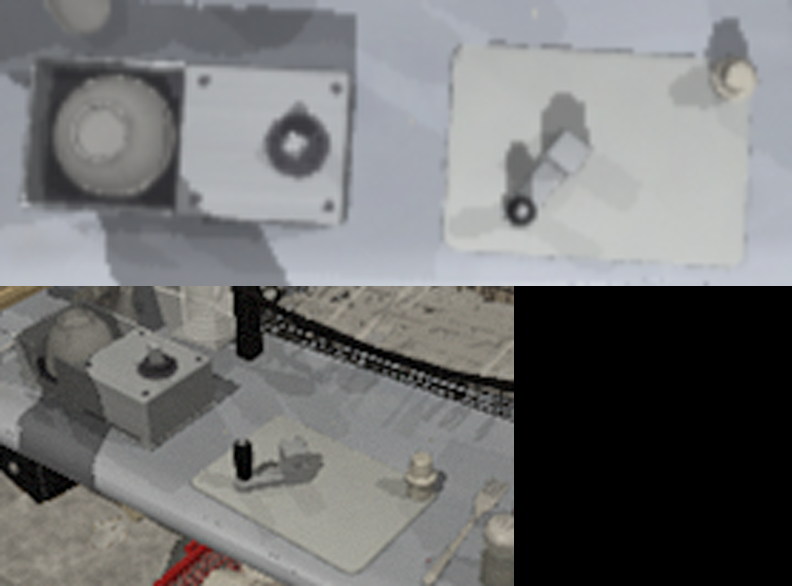

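The crop confirms it: the crank lies on the board with its grip at crop (520,210) and hub at (570,155), and the shaft's square is at crop (297,143). Next I'll refine the numbers and plan a move to a wrist view.

```bash
cat >> h.py <<'E'
def yawR(y): # tool down, tool x at world yaw y (deg)
    c,s=np.cos(np.radians(y)),np.sin(np.radians(y));return np.array([[c,s,0],[s,-c,0],[0,0,-1.]])
def delta(pos,yaw,o=None):
    o=o or r.get_obs();A=R.from_rotvec(o["orientation"]).as_matrix()
    d=A.T@(np.array(pos)-o["tcp_pos"])*1000;t=R.from_matrix(A.T@yawR(yaw)).as_rotvec()
    return d.round(1).tolist(),t.round(3).tolist()
def st():
    o=r.get_obs();A=R.from_rotvec(o["orientation"]).as_matrix()
    print("t",round(o["clock"],2),"tcp",(1000*np.array(o["tcp_pos"])).round(1),"yaw",np.degrees(np.arctan2(A[1,0],A[0,0])).round(1),"tilt",A[:2,2].round(3),"F",np.round(o["contact_force"],1),"w",round(o["grip_width"]*1000,1),"q",np.round(o["joints"],2))
    return o
E
python3 - <<'E'
from h import *
z=np.load("top0.npz");p,D=z["p"],z["D"];c=cam("top");P=cloud(c,D)
def box(l,h,zl,zh):
    m=(P[...,0]>l[0])&(P[...,0]<h[0])&(P[...,1]>l[1])&(P[...,1]<h[1])&(P[...,2]>zl)&(P[...,2]<zh);return P[m]
b=lambda q:cv2.minAreaRect((q[:,:2]*1000).astype(np.float32))
q=box((.43,-.24),(.54,-.12),.012,.09);print("crank",b(q),len(q))
q=box((.43,-.24),(.54,-.12),.03,.052);print("hub",b(q),q.mean(0))
q=box((.40,-.4),(.6,-.07),.002,.008);print("board",b(q))
q=box((.47,.08),(.56,.18),.07,.12);print("bowl",q.mean(0),q[:,2].max(),np.median(q[:,2]))
q=box((.47,-.04),(.55,.04),.088,.12);print("shaft",b(q),q.mean(0),len(q))
for l in np.arange(.2,.75,.05): q=box((.1,l),(.55,l+.05),.1,1.);print(round(l,2),len(q),q.min(0).round(2) if len(q) else "",q[:,2].max() if len(q) else "")
st()
for w in [((.42,.32,.3),150),((.48,-.18,.22),133)]: print(delta(*w))
E
```

```text
crank ((476.970458984375, -167.37863159179688), (80.05746459960938, 89.7177505493164), 5.398266315460205) 179
hub ((485.8663024902344, -176.18368530273438), (24.60500144958496, 76.80641174316406), 44.24980926513672) [ 0.5025586  -0.19292467  0.04782889]
board ((499.9420471191406, -235.02796936035156), (329.8863220214844, 199.6436767578125), 89.89097595214844)
bowl [0.5207852  0.13312353 0.07907478] 0.0903407884769698 0.07956756876431315
shaft ((512.2211303710938, -1.4170961380004883), (13.41045093536377, 13.499979019165039), 55.621273040771484) [ 0.51177818 -0.00135373  0.10305487] 22
0.2 0  
0.25 120 [0.51 0.3  0.56] 0.6118478210892152
0.3 2805 [0.49 0.3  0.1 ] 0.6276415571278039
0.35 58 [0.49 0.35 0.22] 0.6262416351503731
0.4 354 [0.47 0.4  0.21] 0.3439193239244803
0.45 107 [0.47 0.45 0.23] 0.34515807178616464
0.5 23 [0.25 0.54 0.29] 0.3061133943871629
0.55 48 [0.24 0.55 0.24] 0.2955071195143151
0.6 0  
0.65 0  
0.7 0  
t 0.1 tcp [278.  614.5 197. ] yaw 155.7 tilt [-0.001 -0.002] F [-0.2 -0.5 -0.5] w 85.6 q [-1.25  0.48  0.02  1.56 -0.01  1.11 -0.08]
([-250.8, -209.9, -102.6], [-0.002, 0.0, 0.099])
([-511.5, -640.6, -21.8], [-0.002, 0.0, 0.396])
```

Run:
```python
from h import *
for w in [((.36,.36,.25),150),((.46,.13,.25),145),((.49,-.17,.22),136)]: print(delta(*w))
```

```text
([-179.6, -198.1, -52.6], [-0.002, 0.0, 0.099])
([-365.5, -366.5, -52.3], [-0.002, 0.0, 0.186])
([-516.5, -627.4, -21.9], [-0.002, 0.0, 0.343])
```

Emit:
play_rows([
  [85, [-45, -50, -52], [0, 0, 0.03]],
  [85, [-90, -100, -52], [0, 0, 0.05]],
  [85, [-135, -150, -52], [0, 0, 0.08]],
  [85, [-180, -198, -52], [0, 0, 0.1]],
  [85, [-227, -240, -52], [0, 0, 0.12]],
  [85, [-273, -282, -52], [0, 0, 0.14]],
  [85, [-320, -325, -52], [0, 0, 0.16]],
  [85, [-365, -366, -52], [0, 0, 0.19]],
])

```text
clock: 1.1
tcp_pos: [0.4476, 0.1574, 0.2496]
orientation: [-0.952, -2.994, 0.002]
contact_force: [2.4, 0.9, 0.2]
grip_width: 0.085
```

Run:
```python
from h import *
st();print(delta((.49,-.17,.20),136))
```

```text
t 1.1 tcp [447.6 157.4 249.6] yaw 144.7 tilt [-0.001 -0.001] F [2.4 0.9 0.2] w 85.0 q [-0.75  0.08  0.3   1.97 -0.03  1.09  0.52]
([-223.6, -242.7, 50.0], [-0.001, 0.0, 0.152])
```

Emit:
play_rows([
  [85, [-38, -41, 10], [0, 0, 0.03]],
  [85, [-76, -82, 20], [0, 0, 0.06]],
  [85, [-114, -123, 30], [0, 0, 0.09]],
  [85, [-152, -164, 40], [0, 0, 0.12]],
  [85, [-190, -205, 50], [0, 0, 0.15]],
  [85, [-224, -243, 50], [0, 0, 0.15]],
  [85, [-224, -243, 50], [0, 0, 0.15]],
])

```text
clock: 1.98
tcp_pos: [0.4894, -0.175, 0.1999]
orientation: [1.184, 2.91, -0.006]
contact_force: [0.0, 0.5, -0.6]
grip_width: 0.0849
```

Run:
```python
from h import *
st();c,p,D=grab("wrist","w1");np.savez("w1.npz",p=p,D=D)
P=cloud(c,D)
def box(l,h,zl,zh):
    m=(P[...,0]>l[0])&(P[...,0]<h[0])&(P[...,1]>l[1])&(P[...,1]<h[1])&(P[...,2]>zl)&(P[...,2]<zh);return P[m]
b=lambda q:cv2.minAreaRect((q[:,:2]*1000).astype(np.float32))
q=box((.42,-.26),(.56,-.11),.042,.054);print("hub",b(q),q.mean(0),len(q))
q=box((.42,-.26),(.56,-.11),.056,.075);print("grip",b(q),q.mean(0),len(q))
q=box((.42,-.26),(.56,-.11),.011,.022);print("arm",b(q),q.mean(0),len(q))
q=box((.42,-.30),(.56,-.11),.0,.009);print("board",np.median(q[:,2]))
```

```text
t 1.98 tcp [ 489.4 -175.   199.9] yaw 135.7 tilt [-0.001 -0.003] F [ 0.   0.5 -0.6] w 84.9 q [-0.28  0.24  0.59  1.95 -0.15  0.99  1.18]
hub ((483.2257995605469, -178.69102478027344), (25.826580047607422, 78.71217346191406), 49.406009674072266) [ 0.49953607 -0.19250689  0.04787168] 486
grip ((461.24163818359375, -159.8428955078125), (18.761354446411133, 18.239959716796875), 19.172269821166992) [ 0.46109157 -0.15947723  0.06338517] 244
arm ((473.1673278808594, -170.10887145996094), (24.570941925048828, 53.878883361816406), 48.441402435302734) [ 0.48009633 -0.17542579  0.01599409] 414
board 0.004053531117507753
```

View pics/w1.png

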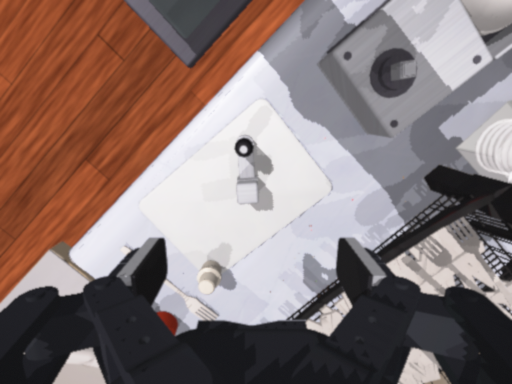

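The view shows the hub at (247,190), the grip at (244,147), the spout at (208,278) and the shaft at (395,72). I'll isolate the hub top and the shaft square.

Run:
```python
from h import *
z=np.load("w1.npz");p,D=z["p"],z["D"];c=cam("wrist");P=cloud(c,D)
def blob(cx,cy,rad,zl,zh,name):
    m=(np.hypot(P[...,0]-cx,P[...,1]-cy)<rad)&(P[...,2]>zl)&(P[...,2]<zh);q=P[m]
    if len(q)>4:
        b=cv2.minAreaRect((q[:,:2]*1000).astype(np.float32));print(name,np.round(b[0],1),np.round(b[1],1),round(b[2],1),q.mean(0).round(4),len(q))
    return q
blob(.502,-.194,.024,.046,.052,"hubtop")
blob(.502,-.194,.024,.045,.055,"hubtop2")
blob(.461,-.16,.02,.06,.07,"griptop")
for a,bb in[(.088,.102),(.101,.11),(.1005,.107)]: blob(.512,-.001,.02,a,bb,"shaft%g"%a)
blob(.512,-.001,.025,.078,.087,"shoulder")
a=cv2.resize(p[120:215,195:300],None,fx=5,fy=5,interpolation=cv2.INTER_CUBIC);b=cv2.resize(p[25:120,345:450],None,fx=5,fy=5,interpolation=cv2.INTER_CUBIC)
cv2.imwrite("pics/c1.png",cv2.resize(np.hstack([a,b])[:,:,::-1],(800,362)))
```

```text
hubtop [ 503.2 -192.6] [25.3 25.5] 49.8 [ 0.503  -0.1925  0.0477] 417
hubtop2 [ 503.2 -192.6] [26.2 25.2] 46.4 [ 0.5029 -0.1924  0.0476] 437
griptop [ 461.3 -157. ] [17.7 17.1] 2.8 [ 0.4614 -0.1567  0.0638] 220
shaft0.088 [510.8   1.4] [14.9 14.3] 51.5 [ 0.5084 -0.0021  0.0972] 219
shaft0.101 [509.8   0.7] [12.5 13.7] 49.9 [0.5103 0.0009 0.103 ] 201
shaft0.1005 [510.3   1.3] [14.1 13.6] 50.7 [0.5102 0.0009 0.1029] 218
shoulder [5.099e+02 4.000e-01] [29.1 31.5] 59.1 [ 0.5086 -0.0021  0.0819] 616
```

View pics/c1.png

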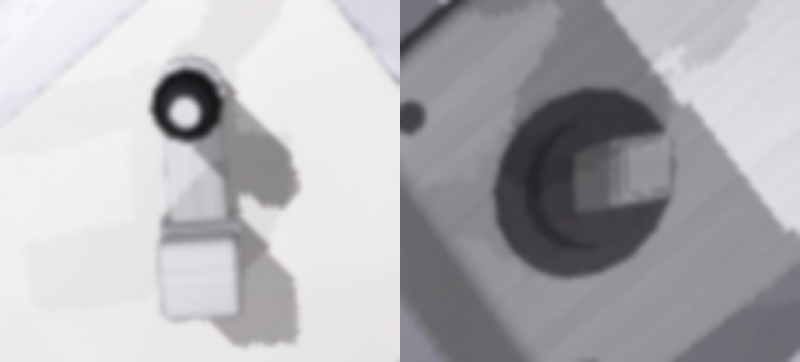

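Run:
```python
from h import *
for z in(.2,.07,.013): print(delta((.503,-.1925,z),139.6))
```

```text
([-23.7, -5.3, -0.3], [-0.002, 0.0, -0.064])
([-23.7, -5.0, 129.7], [-0.002, 0.0, -0.064])
([-23.7, -4.8, 186.7], [-0.002, 0.0, -0.064])
```

Emit:
play_rows([
  [60, [-24, -5, 45], [0, 0, -0.064]],
  [60, [-24, -5, 90], [0, 0, -0.064]],
  [60, [-24, -5, 125], [0, 0, -0.064]],
  [60, [-24, -5, 150], [0, 0, -0.064]],
  [60, [-24, -5, 172], [0, 0, -0.064]],
  [60, [-24, -5, 186.5], [0, 0, -0.064]],
  [60, [-24, -5, 186.5], [0, 0, -0.064]],
  [20, [-24, -5, 186.5], [0, 0, -0.064]],
], squeeze=50)

```text
clock: 3.02
tcp_pos: [0.5037, -0.1927, 0.0139]
orientation: [1.085, 2.948, -0.003]
contact_force: [0.0, -0.1, -0.1]
grip_width: 0.043
```

Emit:
play_rows([
  [20, [0, 0, 0], [0, 0, 0]],
  [20, [0, 0, 0], [0, 0, 0]],
  [20, [0, 0, 0], [0, 0, 0]],
  [20, [0, 0, 0], [0, 0, 0]],
])

```text
clock: 3.52
tcp_pos: [0.5031, -0.1948, 0.0155]
orientation: [1.087, 2.946, -0.005]
contact_force: [-5.3, -3.3, 11.0]
grip_width: 0.0199
```

Run:
```python
from h import *
st();print(delta((.503,-.1925,.17),139.6))
```

```text
t 3.52 tcp [ 503.1 -194.8   15.5] yaw 139.5 tilt [ 0.    -0.003] F [-5.3 -3.3 11. ] w 19.9 q [-0.09  0.55  0.44  2.04 -0.38  0.63  1.47]
([1.2, 1.3, -154.5], [-0.002, 0.002, -0.002])
```

Run:
```python
from h import *
c,p,D=grab("wrist");
cv2.imwrite("pics/w2.png",cv2.resize(p[100:384,80:430],None,fx=2,fy=2)[:,:,::-1])
c,p,D=grab("scene")
cv2.imwrite("pics/s2.png",cv2.resize(p[170:280,180:340],None,fx=4,fy=4)[:,:,::-1])
```

```text
(no output)
```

View pics/w2.png

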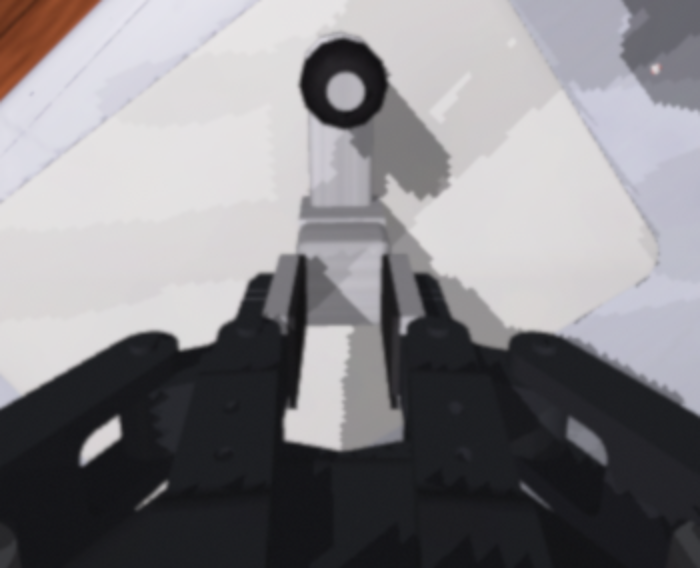

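Run:
```python
from h import *
o=st();c,p,D=grab("wrist");P=cloud(c,D)
A=R.from_rotvec(o["orientation"]).as_matrix();Q=(P-o["tcp_pos"])@A*1000
# tool-frame profile along centre: |y|<8
for y0 in(-20,-16,0,16,20):
    m=(abs(Q[...,1]-y0)<2)&(Q[...,0]>-40)&(Q[...,0]<75)&(D>0);q=Q[m];i=np.round(q[:,0]/4)*4
    print(y0,[(int(k),int(np.median(q[i==k,2]))) for k in np.unique(i)])
print(np.round(o["moment"],2))
```

```text
t 3.62 tcp [ 503.1 -194.8   15.5] yaw 139.5 tilt [ 0.    -0.003] F [-5.6 -4.4 11.2] w 20.2 q [-0.09  0.55  0.44  2.04 -0.38  0.63  1.47]
-20 [(-8, 11), (-4, 11), (0, 11), (4, -46), (8, -49), (12, -82), (16, -112), (20, -129), (24, 11), (28, 11), (32, 11), (36, 11), (40, 11), (44, 11), (48, 11), (52, 11), (56, 11), (60, 11), (64, 11), (68, 11), (72, 10), (76, 11)]
-16 [(-8, 11), (-4, 11), (0, 11), (4, 10), (8, -49), (12, -79), (16, -115), (20, -130), (24, 11), (28, 11), (32, 11), (36, 11), (40, 11), (44, 11), (48, 11), (52, 11), (56, 11), (60, 11), (64, 11), (68, 11), (72, 11), (76, 10)]
0 [(-40, 11), (-36, 11), (-12, -32), (-8, -32), (-4, -32), (0, -32), (4, -32), (8, -117), (12, -117), (16, -1), (20, -1), (24, -1), (28, -1), (32, -1), (36, -1), (44, -48), (48, -49), (52, -51), (56, -51), (60, -48), (64, -39), (68, 11), (72, 11), (76, 11)]
16 [(-8, 11), (-4, 11), (0, 11), (4, 11), (8, -49), (12, -78), (16, -115), (20, -130), (24, 11), (28, 11), (32, 11), (36, 11), (40, 11), (44, 11), (48, 11), (52, 11), (56, 10), (60, 11), (64, 11), (68, 11), (72, 10), (76, 10)]
20 [(-8, 11), (-4, 11), (0, 11), (4, -45), (8, -50), (12, -82), (16, -113), (20, -130), (24, 11), (28, 11), (32, 11), (36, 11), (40, 11), (44, 11), (48, 11), (52, 10), (56, 11), (60, 11), (64, 11), (68, 11), (72, 11), (76, 11)]
[-0.72  1.3  -0.02]
```

View pics/s2.png

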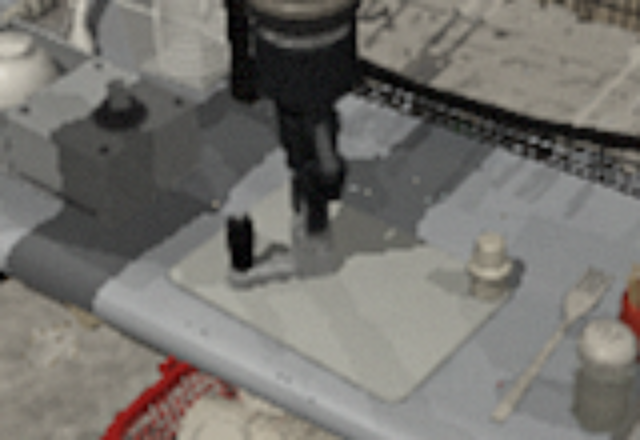

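Run:
```python
from h import *
print(delta((.503,-.194,.17),139.6),delta((.482,-.036,.17),140))
```

```text
([0.2, 0.2, -154.5], [-0.002, 0.002, -0.002]) ([118.9, 106.6, -155.1], [-0.002, 0.002, -0.009])
```

Emit:
play_rows([
  [10, [0, 0, -20], [0, 0, 0]],
  [10, [0, 0, -60], [0, 0, 0]],
  [10, [0, 0, -110], [0, 0, 0]],
  [10, [15, 13, -154], [0, 0, 0]],
  [10, [50, 45, -155], [0, 0, 0]],
  [10, [85, 76, -155], [0, 0, 0]],
  [10, [119, 107, -155], [0, 0, -0.01]],
  [10, [119, 107, -155], [0, 0, -0.01]],
], squeeze=60)

```text
clock: 4.68
tcp_pos: [0.482, -0.0318, 0.1704]
orientation: [1.063, 2.955, -0.002]
contact_force: [0.3, -0.8, 0.7]
grip_width: 0.01
```

```bash
cat > m.py <<'E'
from h import *
o=st();c,p,D=grab("wrist","w3");np.savez("w3.npz",p=p,D=D,o=o);P=cloud(c,D)
A=R.from_rotvec(o["orientation"]).as_matrix();Q=(P-o["tcp_pos"])@A*1000
def rep(m,n,S=Q):
    q=S[m]
    if len(q)<5: print(n,len(q));return
    b=cv2.minAreaRect(q[:,:2].astype(np.float32));print(n,np.round(b[0],1),np.round(b[1],1),round(b[2],1),"med",np.median(q,0).round(1),len(q))
X,Y,Z=Q[...,0],Q[...,1],Q[...,2]
rep((abs(Y)<14)&(X>-20)&(X<22)&(Z>-37)&(Z<-28),"hubtop")
rep((abs(X-54)<18)&(abs(Y)<18)&(Z>-55)&(Z<-46),"griptop")
W=P*1000
for zl,zh in((88,99),(100.5,108)): rep((np.hypot(W[...,0]-511,W[...,1])<22)&(W[...,2]>zl)&(W[...,2]<zh),"shaft",W)
rep((np.hypot(W[...,0]-511,W[...,1])<24)&(W[...,2]>78)&(W[...,2]<86),"shoulder",W)
q=W[(np.hypot(W[...,0]-520,W[...,1]-133)<50)&(W[...,2]>60)&(W[...,2]<110)]
if len(q): print("bowl",np.percentile(q[:,2],[50,90,99]),len(q))
E
python3 m.py
```

```text
t 4.67 tcp [482.  -31.8 170.4] yaw 140.4 tilt [ 0.001 -0.002] F [ 0.3 -0.8  0.7] w 10.0 q [-0.53  0.2   0.53  2.06 -0.13  0.91  0.96]
hubtop [6.3 0.4] [22.5  7. ] 89.6 med [  8.3  -4.6 -36.4] 32
griptop 0
shaft [510.9  -1.4] [13.9 14.5] 51.0 med [ 5.062e+02 -4.000e-01  9.510e+01] 80
shaft [511.   -1.4] [12.5 13.4] 52.2 med [510.7  -1.  103. ] 192
shoulder [511.   -1.1] [31. 31.] 4.2 med [505.9   0.6  81.8] 525
bowl [78.2286551  85.11715176 87.16857569] 5157
```

View pics/w3.png

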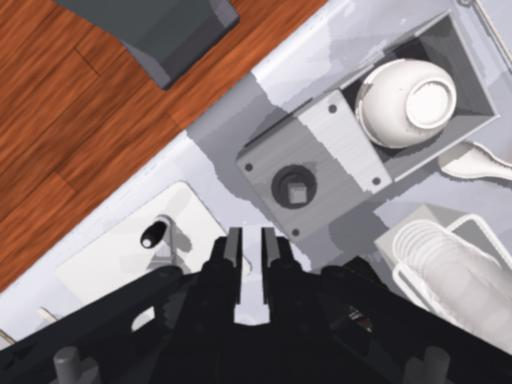

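The grasp slipped. The fingers are empty, and the crank is still on the board with its hub at (163,258) and grip at (153,235). The bowl, lifter and shaft at (295,190) are undisturbed. I'll go back and regrasp, deeper and with a firm close.

Run:
```python
from h import *
st();print(delta((.475,-.19,.22),140))
```

```text
t 4.72 tcp [482.2 -34.2 170.5] yaw 140.2 tilt [ 0.001 -0.003] F [ 0.2 -0.3 -0. ] w 10.3 q [-0.53  0.2   0.54  2.06 -0.13  0.91  0.96]
([-94.2, -124.5, -49.1], [-0.001, 0.003, 0.004])
```

Emit:
play_rows([
  [60, [-30, -40, -25], [0, 0, 0]],
  [60, [-60, -80, -49], [0, 0, 0]],
  [60, [-94, -124, -49], [0, 0, 0]],
  [60, [-94, -124, -49], [0, 0, 0]],
  [60, [-94, -124, -49], [0, 0, 0]],
])

```text
clock: 5.35
tcp_pos: [0.4747, -0.1904, 0.2199]
orientation: [1.071, 2.951, -0.003]
contact_force: [-0.4, 0.8, 0.2]
grip_width: 0.0604
```

```bash
cat > mc.py <<'E'
from h import *
o=st();c,p,D=grab("wrist","w4");np.savez("w4.npz",p=p,D=D);P=cloud(c,D)*1000
def rep(m,n):
    q=P[m]
    if len(q)<5: print(n,len(q));return q
    b=cv2.minAreaRect(q[:,:2].astype(np.float32));print(n,np.round(b[0],1),np.round(b[1],1),round(b[2],1),"mean",q.mean(0).round(1),len(q));return q
reg=(P[...,0]>420)&(P[...,0]<570)&(P[...,1]>-290)&(P[...,1]<-110)&(D>0)
g=rep(reg&(P[...,2]>58)&(P[...,2]<72),"grip")
if len(g):
    gc=g.mean(0);d=np.hypot(P[...,0]-gc[0],P[...,1]-gc[1])
    h=rep(reg&(P[...,2]>44)&(P[...,2]<52)&(d>28)&(d<85),"hub")
    if len(h): v=gc-h.mean(0);print("yaw",np.degrees(np.arctan2(v[1],v[0])),np.hypot(v[0],v[1]))
E
python3 mc.py
```

```text
t 5.35 tcp [ 474.7 -190.4  219.9] yaw 140.1 tilt [ 0.001 -0.003] F [-0.4  0.8  0.2] w 60.4 q [-0.3   0.2   0.65  1.95 -0.14  1.03  1.28]
grip [ 461.4 -160. ] [18.3 18. ] 5.0 mean [ 460.8 -159.9   63.5] 209
hub [ 503.2 -195.7] [24.3 25.1] 50.2 mean [ 502.6 -195.4   47.7] 391
yaw 139.6594175697335 54.84508629941313
```

View pics/w4.png

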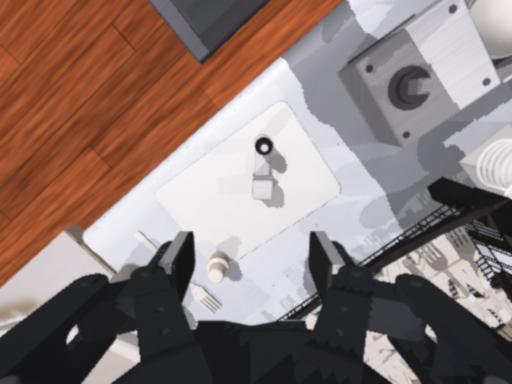

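The crank sits square at yaw 139.7 with its hub at (503,-195.6), on the board at pixel (263,188). I'll regrasp lower and close fully before lifting.

Run:
```python
from h import *
print(delta((.503,-.1956,.008),139.7))
```

```text
([-25.0, 13.5, 211.8], [-0.001, 0.002, 0.009])
```

Emit:
play_rows([
  [60, [-12, 7, 45], [0, 0, 0.009]],
  [60, [-25, 13.5, 90], [0, 0, 0.009]],
  [60, [-25, 13.5, 135], [0, 0, 0.009]],
  [60, [-25, 13.5, 170], [0, 0, 0.009]],
  [60, [-25, 13.5, 195], [0, 0, 0.009]],
  [60, [-25, 13.5, 208], [0, 0, 0.009]],
  [60, [-25, 13.5, 212], [0, 0, 0.009]],
  [60, [-25, 13.5, 212], [0, 0, 0.009]],
])

```text
clock: 6.4
tcp_pos: [0.5036, -0.1954, 0.0084]
orientation: [1.081, 2.947, -0.002]
contact_force: [0.5, 1.4, 0.2]
grip_width: 0.0598
```

Emit:
play_rows([
  [30, [0, 0, 0], [0, 0, 0]],
  [30, [0, 0, 0], [0, 0, 0]],
  [0, [0, 0, 0], [0, 0, 0]],
  [0, [0, 0, 0], [0, 0, 0]],
], squeeze=60)

```text
clock: 6.9
tcp_pos: [0.504, -0.1958, 0.0093]
orientation: [1.081, 2.946, -0.002]
contact_force: [-1.9, 0.2, 5.6]
grip_width: 0.0238
```

Run:
```python
from h import *
st()
```

```text
t 6.9 tcp [ 504.  -195.8    9.3] yaw 139.7 tilt [ 0.003 -0.002] F [-1.9  0.2  5.6] w 23.8 q [-0.11  0.57  0.48  2.05 -0.43  0.62  1.52]
```

Width 23.8 with 0 commanded, so the fingers are holding the hub. I'll lift slowly.

Emit:
play_rows([
  [0, [0, 0, 0], [0, 0, 0]],
  [0, [0, 0, -4], [0, 0, 0]],
  [0, [0, 0, -12], [0, 0, 0]],
  [0, [0, 0, -25], [0, 0, 0]],
  [0, [0, 0, -40], [0, 0, 0]],
  [0, [0, 0, -40], [0, 0, 0]],
])

```text
clock: 7.65
tcp_pos: [0.5051, -0.196, 0.0509]
orientation: [1.08, 2.943, -0.001]
contact_force: [-0.3, -0.7, -2.3]
grip_width: 0.0238
```

```bash
python3 - <<'E'
from h import *
st()
c,p,D=grab("wrist");P=cloud(c,D)
print(delta((.482,-.036,.17),140))
E
python3 m.py
```

```text
t 7.65 tcp [ 505.1 -196.    50.9] yaw 139.7 tilt [ 0.006 -0.003] F [-0.3 -0.7 -2.3] w 23.8 q [-0.16  0.5   0.53  2.03 -0.38  0.7   1.48]
([119.8, 107.4, -120.4], [0.001, 0.005, -0.005])
t 7.7 tcp [ 504.6 -195.7   50.1] yaw 139.7 tilt [ 0.005 -0.003] F [ 0.1  0.5 -1.8] w 23.8 q [-0.16  0.5   0.53  2.03 -0.38  0.7   1.48]
hubtop [11.6  0.1] [27.2  3.9] 89.4 med [ 12.9   0.4 -33.4] 310
griptop [55.4  0.6] [19.5 19.1] 46.8 med [ 57.1   1.1 -53.8] 921
shaft 0
shaft 0
shoulder 0
```

Emit:
play_rows([
  [0, [0, 0, -40], [0, 0, 0]],
  [0, [10, 9, -80], [0, 0, 0]],
  [0, [35, 31, -120], [0, 0, 0]],
  [0, [65, 58, -120], [0, 0, 0]],
  [0, [95, 85, -120], [0, 0, 0]],
  [0, [120, 107, -120], [0, 0, -0.005]],
  [0, [120, 107, -120], [0, 0, -0.005]],
  [0, [120, 107, -120], [0, 0, -0.005]],
])

```text
clock: 8.75
tcp_pos: [0.481, -0.0366, 0.1688]
orientation: [1.073, 2.948, -0.002]
contact_force: [-0.4, -0.6, -1.8]
grip_width: 0.0237
```

```bash
sed -i 's/(Z>-37)&(Z<-28)/(Z>-43)\&(Z<-34)/; s/Z>-55)&(Z<-46/Z>-60)\&(Z<-48/' m.py
cat >> m.py <<'E'
for y0 in(0,):
    m=(abs(Q[...,1]-y0)<4)&(Q[...,0]>-30)&(Q[...,0]<75)&(D>0)&(Z>-80)&(Z<40);q=Q[m];i=np.round(q[:,0]/2)*2
    print([(int(k),round(float(np.median(q[i==k,2])),1)) for k in np.unique(i)])
E
python3 m.py
```

```text
t 8.75 tcp [481.  -36.6 168.8] yaw 140.0 tilt [ 0.003 -0.003] F [-0.4 -0.6 -1.8] w 23.7 q [-0.58  0.21  0.61  2.07 -0.15  0.9   0.98]
hubtop [ 0.6 -0.2] [25.9 27.9] 1.2 med [  2.3   0.2 -38.8] 2182
griptop [55.4  0.9] [18.9 18.9] 10.6 med [ 55.8   0.6 -54.8] 1539
shaft [511.1  -1.4] [14.1 14.9] 54.6 med [5.06e+02 1.00e-01 9.39e+01] 77
shaft [510.7  -1.2] [13.1 14. ] 55.4 med [510.5  -1.2 102.8] 192
shoulder [510.9  -1.2] [30.6 31.4] 53.4 med [5.06e+02 2.00e-01 8.18e+01] 524
bowl [78.22353486 85.13055339 87.17251157] 5307
[(-12, -38.5), (-10, -38.8), (-8, -38.9), (-6, -39.0), (-4, -38.9), (-2, -39.0), (0, -39.3), (2, -39.0), (4, -39.0), (6, -39.0), (8, -39.0), (10, -38.9), (12, -31.6), (14, -19.5), (16, -7.0), (18, -7.1), (20, -7.0), (22, -6.7), (24, -6.8), (26, -7.1), (28, -7.2), (30, -6.9), (32, -7.1), (34, -6.9), (36, -7.1), (38, -7.1), (40, -7.0), (46, -52.2), (48, -54.5), (50, -55.2), (52, -56.5), (54, -57.0), (56, -56.8), (58, -56.3), (60, -55.1), (62, -54.5), (64, -49.8), (66, -7.2)]
```

View pics/w3.png

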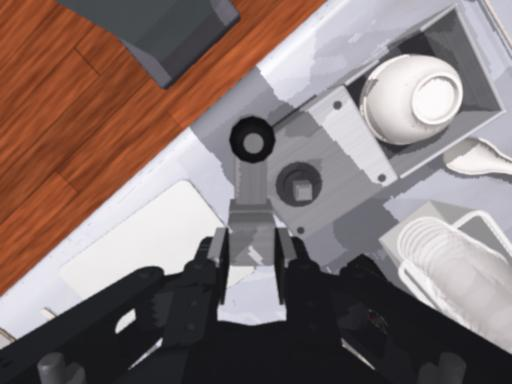

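The crank is held level. Its hub is at about pixel (250,230), and the shaft at (300,187). Bowl top 87 mm means the drive starts at about 0.6. I'll go over the shaft at yaw 143.

Run:
```python
from h import *
for z in(.169,.113): print(delta((.5112,-.0015,z),143))
```

```text
([-0.1, 46.6, -0.1], [-0.0, 0.005, -0.054])
([0.2, 46.6, 55.9], [-0.0, 0.005, -0.054])
```

Emit:
play_rows([
  [0, [0, 20, 0], [0, 0.003, -0.03]],
  [0, [0, 46.6, 0], [0, 0.005, -0.054]],
  [0, [0, 46.6, 25], [0, 0.005, -0.054]],
  [0, [0, 46.6, 45], [0, 0.005, -0.054]],
  [0, [0, 46.6, 55], [0, 0.005, -0.054]],
  [0, [0, 46.6, 56], [0, 0.005, -0.054]],
  [0, [0, 46.6, 56], [0, 0.005, -0.054]],
])

```text
clock: 9.68
tcp_pos: [0.512, -0.0017, 0.1135]
orientation: [0.996, 2.979, 0.001]
contact_force: [0.4, -0.8, -2.2]
grip_width: 0.0232
```

Run:
```python
from h import *
st();print(delta((.5112,-.0015,.104),143),delta((.5112,-.0015,.087),143))
```

```text
t 9.68 tcp [512.   -1.7 113.5] yaw 143.0 tilt [0.001 0.   ] F [ 0.4 -0.8 -2.2] w 23.2 q [-0.56  0.35  0.54  2.05 -0.25  0.8   1.05]
([0.8, -0.3, 9.5], [0.001, 0.0, 0.0]) ([0.8, -0.4, 26.5], [0.001, 0.0, 0.0])
```

Emit:
play_rows([
  [0, [0.8, -0.4, 3], [0, 0, 0]],
  [0, [0.8, -0.4, 6], [0, 0, 0]],
  [0, [0.8, -0.4, 9], [0, 0, 0]],
  [0, [0.8, -0.4, 11], [0, 0, 0]],
  [0, [0.8, -0.4, 13], [0, 0, 0]],
])

```text
clock: 10.3
tcp_pos: [0.5111, -0.0015, 0.1003]
orientation: [0.996, 2.979, 0.001]
contact_force: [0.1, 0.6, -1.6]
grip_width: 0.0235
```

Emit:
play_rows([
  [0, [0, 0, 3], [0, 0, 0]],
  [0, [0, 0, 6], [0, 0, 0]],
  [0, [0, 0, 9], [0, 0, 0]],
  [0, [0, 0, 11], [0, 0, 0]],
  [0, [0, 0, 12.5], [0, 0, 0]],
  [0, [0, 0, 13.5], [0, 0, 0]],
])

```text
clock: 11.05
tcp_pos: [0.5113, -0.0016, 0.087]
orientation: [0.996, 2.979, 0.001]
contact_force: [-1.6, 0.1, 5.8]
grip_width: 0.0236
```

```bash
python3 m.py | head -3
```

```text
t 11.05 tcp [511.3  -1.6  87. ] yaw 143.0 tilt [0.001 0.   ] F [-1.6  0.1  5.8] w 23.6 q [-0.54  0.39  0.52  2.07 -0.28  0.75  1.08]
hubtop [0.8 0.5] [27.9 26.1] 87.1 med [  2.4   0.1 -38.8] 2193
griptop [55.4  0.7] [18.7 19. ] 13.9 med [ 55.8   0.6 -55. ] 1556
```

Seated: TCP z is 87 as predicted, with contact on the shoulder. Now I'll wind it clockwise.

Emit:
play_rows([
  [0, [0, 0, 0], [0, 0, 0.1]],
  [0, [0, 0, 0], [0, 0, 0.26]],
  [0, [0, 0, 0], [0, 0, 0.42]],
  [0, [0, 0, 0], [0, 0, 0.58]],
])

```text
clock: 11.6
tcp_pos: [0.5115, -0.0016, 0.0872]
orientation: [1.813, 2.565, 0.002]
contact_force: [-0.0, -1.2, -0.9]
grip_width: 0.024
```

Run:
```python
from h import *
o=st();print(np.round(o["moment"],2))
c,p,D=grab("top");P=cloud(c,D)*1000;np.savez("t5.npz",p=p,D=D)
q=P[(np.hypot(P[...,0]-520,P[...,1]-133)<30)&(P[...,2]>60)&(P[...,2]<150)];print("bowl top z",np.percentile(q[:,2],[50,80,95]))
```

```text
t 11.6 tcp [511.5  -1.6  87.2] yaw 109.5 tilt [0.001 0.   ] F [-0.  -1.2 -0.9] w 24.0 q [-0.65  0.42  0.67  2.08 -0.38  0.76  0.59]
[-0.1   0.06  0.17]
bowl top z [84.98959434 88.18120983 91.59213071]
```

Emit:
play_rows([
  [0, [0, 0, 0], [0, 0, 0.17]],
  [0, [0, 0, 0], [0, 0, 0.34]],
  [0, [0, 0, 0], [0, 0, 0.51]],
  [0, [0, 0, 0], [0, 0, 0.68]],
  [0, [0, 0, 0], [0, 0, 0.85]],
  [0, [0, 0, 0], [0, 0, 1.02]],
  [0, [0, 0, 0], [0, 0, 1.19]],
  [0, [0, 0, 0], [0, 0, 1.36]],
])

```text
clock: 12.65
tcp_pos: [0.5104, -0.002, 0.0872]
orientation: [-3.026, -0.841, 0.002]
contact_force: [-4.0, -1.6, 1.9]
grip_width: 0.0235
```

Run:
```python
from h import *
o=st();print(np.round(o["moment"],2),delta((.5114,-.0016,.087),-37))
```

```text
t 12.65 tcp [510.4  -2.   87.2] yaw 31.1 tilt [-0.001  0.   ] F [-4.  -1.6  1.9] w 23.5 q [-0.89  0.57  1.03  2.09 -0.66  0.85 -0.49]
[-0.42  0.98  0.23] ([1.1, 0.2, 0.2], [-0.0, 0.001, 1.188])
```

Emit:
play_rows([
  [0, [0.6, 0.1, 0], [0, 0, 0.14]],
  [0, [1, 0.2, 0], [0, 0, 0.28]],
  [0, [1, 0.2, 0], [0, 0, 0.4]],
  [0, [1, 0.2, 0], [0, 0, 0.4]],
])

```text
clock: 13.15
tcp_pos: [0.51, -0.0019, 0.0871]
orientation: [-3.133, -0.225, 0.006]
contact_force: [-5.2, 0.1, 5.4]
grip_width: 0.0236
```

Run:
```python
from h import *
o=st();print(np.round(o["moment"],2))
c,p,D=grab("top");P=cloud(c,D)*1000
q=P[(np.hypot(P[...,0]-520,P[...,1]-133)<30)&(P[...,2]>60)&(P[...,2]<150)];print("bowl top z",np.percentile(q[:,2],[50,80,95]))
```

```text
t 13.15 tcp [510.   -1.9  87.1] yaw 8.2 tilt [-0.004  0.   ] F [-5.2  0.1  5.4] w 23.6 q [-0.94  0.64  1.13  2.09 -0.75  0.91 -0.8 ]
[-0.12  1.14  0.  ]
bowl top z [ 99.12538765 102.34923917 106.3747741 ]
```

Emit:
play_rows([
  [55, [0, 0, 0], [0, 0, 0]],
  [55, [0, 0, 0], [0, 0, 0]],
  [55, [0, 0, -10], [0, 0, 0]],
  [55, [0, 0, -40], [0, 0, 0]],
  [55, [0, 0, -70], [0, 0, 0]],
  [55, [0, 0, -70], [0, 0, -0.18]],
  [55, [0, 0, -70], [0, 0, -0.36]],
  [55, [0, 0, -70], [0, 0, -0.54]],
])

```text
clock: 14.2
tcp_pos: [0.5107, -0.002, 0.1579]
orientation: [-2.955, -1.063, 0.004]
contact_force: [0.1, -0.9, 0.2]
grip_width: 0.055
```

Emit:
play_rows([
  [55, [0, 0, 0], [0, 0, -0.18]],
  [55, [0, 0, 0], [0, 0, -0.36]],
  [55, [0, 0, 0], [0, 0, -0.54]],
  [55, [0, 0, 0], [0, 0, -0.72]],
  [55, [0, 0, 0], [0, 0, -0.9]],
  [55, [0, 0, 0], [0, 0, -1.08]],
  [55, [0, 0, 0], [0, 0, -1.26]],
  [55, [0, 0, 0], [0, 0, -1.44]],
])

```text
clock: 15.2
tcp_pos: [0.5111, -0.0024, 0.1586]
orientation: [-1.512, -2.752, 0.001]
contact_force: [-0.6, -0.4, -0.2]
grip_width: 0.0549
```

Run:
```python
from h import *
o=st();print(delta((.5112,-.0015,.157),188))
c,p,D=grab("wrist");P=cloud(c,D)*1000
m=(np.hypot(P[...,0]-511,P[...,1]+1.5)<22)&(P[...,2]>121)&(P[...,2]<130);q=P[m]
print(len(q));b=cv2.minAreaRect(q[:,:2].astype(np.float32));print("hubtop",b,q.mean(0))
m=(np.hypot(P[...,0]-511,P[...,1]+1.5)<75)&(P[...,2]>138)&(P[...,2]<146);q=P[m];print("grip",q.mean(0),len(q))
```

```text
t 15.2 tcp [511.1  -2.4 158.6] yaw 122.4 tilt [-0.002  0.   ] F [-0.6 -0.4 -0.2] w 54.9 q [-0.73  0.31  0.74  2.02 -0.26  0.91  0.72]
([0.7, 0.6, 1.6], [-0.0, -0.002, -1.145])
1077
hubtop ((511.2495422363281, -1.2845439910888672), (26.289020538330078, 26.55673599243164), 8.939488410949707) [ 5.10641388e+02 -2.45104297e-01  1.25486492e+02]
grip [564.52742083  13.45371558 141.16248688] 183
```

Emit:
play_rows([
  [55, [0.7, 0.6, 0], [0, 0, -0.18]],
  [55, [0.7, 0.6, 0], [0, 0, -0.36]],
  [55, [0.7, 0.6, 0], [0, 0, -0.54]],
  [55, [0.7, 0.6, 0], [0, 0, -0.72]],
  [55, [0.7, 0.6, 0], [0, 0, -0.9]],
  [55, [0.7, 0.6, 0], [0, 0, -1.08]],
  [55, [0.7, 0.6, 0], [0, 0, -1.155]],
  [55, [0.7, 0.6, 0], [0, 0, -1.155]],
])

```text
clock: 16.25
tcp_pos: [0.5115, -0.0019, 0.1592]
orientation: [0.24, -3.132, -0.001]
contact_force: [-0.1, 0.6, -0.7]
grip_width: 0.0552
```

Run:
```python
from h import *
o=st();print(delta((.5112,-.0014,.088),188.6))
```

```text
t 16.25 tcp [511.5  -1.9 159.2] yaw -171.2 tilt [-0.001  0.   ] F [-0.1  0.6 -0.7] w 55.2 q [-0.53  0.27  0.49  2.01 -0.16  0.9   1.77]
([0.1, 0.5, 71.2], [0.001, -0.001, 0.003])
```

Emit:
play_rows([
  [55, [0, 0.5, 20], [0, 0, 0]],
  [55, [0, 0.5, 45], [0, 0, 0]],
  [55, [0, 0.5, 62], [0, 0, 0]],
  [55, [0, 0.5, 71], [0, 0, 0]],
  [30, [0, 0.5, 71], [0, 0, 0]],
  [0, [0, 0.5, 71], [0, 0, 0]],
  [0, [0, 0.5, 71], [0, 0, 0]],
  [0, [0, 0.5, 71], [0, 0, 0]],
])

```text
clock: 17.25
tcp_pos: [0.5119, -0.0011, 0.0889]
orientation: [-0.24, 3.132, 0.002]
contact_force: [-1.9, 1.7, 5.4]
grip_width: 0.0234
```

Emit:
play_rows([
  [0, [0, 0, 0], [0, 0, 0.1]],
  [0, [0, 0, 0], [0, 0, 0.26]],
  [0, [0, 0, 0], [0, 0, 0.42]],
  [0, [0, 0, 0], [0, 0, 0.59]],
  [0, [0, 0, 0], [0, 0, 0.76]],
  [0, [0, 0, 0], [0, 0, 0.93]],
  [0, [0, 0, 0], [0, 0, 1.1]],
  [0, [0, 0, 0], [0, 0, 1.27]],
])

```text
clock: 18.25
tcp_pos: [0.5109, -0.0021, 0.089]
orientation: [-1.672, -2.659, 0.0]
contact_force: [-2.7, -2.4, 2.5]
grip_width: 0.023
```

```bash
cat > b.py <<'E'
from h import *
o=st();print(np.round(o["moment"],2),delta((.5112,-.0015,.0875),130))
c,p,D=grab("top");P=cloud(c,D)*1000
q=P[(np.hypot(P[...,0]-520,P[...,1]-133)<30)&(P[...,2]>60)&(P[...,2]<150)];print("bowl top z",np.percentile(q[:,2],[50,80,95]))
E
python3 b.py
```

```text
t 18.25 tcp [510.9  -2.1  89. ] yaw 115.7 tilt [-0.001  0.   ] F [-2.7 -2.4  2.5] w 23.0 q [-0.73  0.45  0.78  2.08 -0.45  0.78  0.78]
[-0.55  0.9   0.2 ] ([0.5, 0.5, 1.5], [-0.001, -0.001, -0.25])
bowl top z [109.19631995 111.99571299 115.18158512]
```

Emit:
play_rows([
  [0, [0.3, 0.3, 0], [0, 0, 0.17]],
  [0, [0.3, 0.4, 0], [0, 0, 0.34]],
  [0, [0.3, 0.5, 0], [0, 0, 0.51]],
  [0, [0.2, 0.5, 0], [0, 0, 0.68]],
  [0, [0.2, 0.5, 0], [0, 0, 0.85]],
  [0, [0.2, 0.5, 0], [0, 0, 1.02]],
  [0, [0, 0.5, 0], [0, 0, 1.19]],
  [0, [0, 0.5, 0], [0, 0, 1.36]],
])

```text
clock: 19.3
tcp_pos: [0.5096, -0.0017, 0.0889]
orientation: [-2.975, -1.001, 0.006]
contact_force: [-6.5, 1.6, 6.7]
grip_width: 0.0233
```

```bash
python3 b.py
```

```text
t 19.3 tcp [509.6  -1.7  88.9] yaw 37.2 tilt [-0.005  0.002] F [-6.5  1.6  6.7] w 23.3 q [-0.95  0.64  1.14  2.09 -0.75  0.91 -0.3 ]
[0.32 1.63 0.14] ([1.3, 0.8, 1.4], [-0.005, -0.001, -1.62])
bowl top z [120.50695905 123.62407258 127.40271261]
```

Emit:
play_rows([
  [0, [0.8, 0.5, 0], [0, 0, 0.12]],
  [0, [1, 0.8, 0], [0, 0, 0.24]],
  [0, [1, 0.8, 0], [0, 0, 0.36]],
  [0, [1, 0.8, 0], [0, 0, 0.46]],
  [0, [1, 0.8, 0], [0, 0, 0.46]],
])

```text
clock: 19.98
tcp_pos: [0.5094, -0.0012, 0.0889]
orientation: [-3.125, -0.287, 0.012]
contact_force: [-6.5, 3.4, 10.2]
grip_width: 0.0232
```

```bash
python3 b.py
```

```text
t 19.98 tcp [509.4  -1.2  88.9] yaw 10.5 tilt [-0.008  0.003] F [-6.5  3.4 10.2] w 23.2 q [-0.99  0.73  1.24  2.09 -0.85  0.99 -0.66]
[0.61 1.56 0.03] ([1.7, 0.6, 1.3], [-0.01, 0.0, -2.086])
bowl top z [123.98990406 128.90054511 131.11154172]
```

Emit:
play_rows([
  [0, [0, 0, 0], [0, 0, 0.06]],
  [0, [0, 0, 0], [0, 0, 0.12]],
  [0, [0, 0, 0], [0, 0, 0.17]],
])

```text
clock: 20.4
tcp_pos: [0.5091, -0.0009, 0.089]
orientation: [-3.138, -0.022, 0.014]
contact_force: [-2.5, 1.1, 4.1]
grip_width: 0.0232
```

```bash
python3 b.py
```

```text
t 20.4 tcp [509.1  -0.9  89. ] yaw 0.8 tilt [-0.009  0.004] F [-2.5  1.1  4.1] w 23.2 q [-1.    0.76  1.28  2.09 -0.89  1.02 -0.8 ]
[0.29 0.57 0.15] ([2.1, 0.6, 1.4], [-0.012, 0.001, -2.255])
bowl top z [125.43122977 127.7278207  131.19474152]
```

Emit:
play_rows([
  [0, [0, 0, 0], [0, 0, 0.05]],
  [0, [0, 0, 0], [0, 0, 0.1]],
  [0, [0, 0, 0], [0, 0, 0.1]],
])

```text
clock: 20.82
tcp_pos: [0.509, -0.0008, 0.089]
orientation: [-3.136, 0.134, 0.015]
contact_force: [-2.7, 0.7, 3.0]
grip_width: 0.0235
```

```bash
python3 b.py
python3 - <<'E'
from h import *
for n in("top","scene"):
    c,p,D=grab(n);P=cloud(c,D)*1000;W=P
    # rim left of well vs platform: lifter frame
    yw=np.radians(-4.4);d=P[...,:2]-[518.5,78.8];lx=d[...,0]*np.cos(yw)+d[...,1]*np.sin(yw);ly=-d[...,0]*np.sin(yw)+d[...,1]*np.cos(yw)
    m=(abs(lx)<44)&(abs(ly-60)<46)&(np.hypot(lx,ly-60)>47)&(P[...,2]>0)&(P[...,2]<110)
    print(n,"platform corners z",np.percentile(P[m][:,2],[10,50,90]).round(1),m.sum())
    m=(abs(lx)<45)&(ly<0)&(ly>-40)&(P[...,2]>50)&(P[...,2]<90);print("lifter top",np.median(P[m][:,2]) if m.any() else None)
    if n=="top": cv2.imwrite("pics/t6.png",cv2.resize(p[195:260,160:340],None,fx=4.4,fy=4.4,interpolation=cv2.INTER_CUBIC)[:,:,::-1])
E
```

```text
t 20.82 tcp [509.   -0.8  89. ] yaw -4.9 tilt [-0.01   0.004] F [-2.7  0.7  3. ] w 23.5 q [-1.01  0.78  1.3   2.09 -0.91  1.04 -0.88]
[0.27 0.41 0.08] ([2.3, 0.5, 1.4], [-0.013, 0.002, -2.354])
bowl top z [126.90996116 130.16678645 133.31803006]
top platform corners z [65.9 69.1 71.5] 33
lifter top None
scene platform corners z [ 5.6 66.4 78.6] 64
lifter top 67.54149287311206
```

Emit:
play_rows([
  [0, [0, 0, -2], [0, 0, -0.04]],
  [0, [0, 0, -8], [0, 0, -0.04]],
  [0, [0, 0, -16], [0, 0, -0.04]],
  [0, [0, 0, -26], [0, 0, -0.04]],
  [0, [0, 0, -40], [0, 0, -0.04]],
  [0, [0, 0, -60], [0, 0, -0.04]],
  [0, [0, 0, -80], [0, 0, -0.04]],
  [0, [0, 0, -80], [0, 0, -0.04]],
])

```text
clock: 21.98
tcp_pos: [0.5108, -0.0013, 0.1706]
orientation: [-3.136, 0.072, 0.01]
contact_force: [0.1, 0.1, -2.4]
grip_width: 0.0234
```

```bash
python3 b.py
python3 - <<'E'
from h import *
c=cam("top")
for u,v in[(450,45),(748,58),(742,262),(447,248)]: print(ray(c,160+u/4.4,195+v/4.4,.004).round(3))
print(delta((.51,-.2,.17),30))
E
python3 m.py|head -3
```

```text
t 21.98 tcp [510.8  -1.3 170.6] yaw -2.6 tilt [-0.006  0.004] F [ 0.1  0.1 -2.4] w 23.4 q [-1.09  0.66  1.41  2.02 -0.74  1.14 -0.96]
[ 0.06 -0.05  0.04] ([0.9, 0.6, 83.1], [-0.01, -0.002, -2.315])
[ 0.586 -0.113  0.004]
[ 0.571 -0.338  0.004]
[ 0.419 -0.326  0.004]
[ 0.434 -0.107  0.004]
([8.9, 198.9, -1.4], [-0.006, 0.007, -0.569])
t 22.02 tcp [510.1  -0.9 169.5] yaw -2.6 tilt [-0.008  0.005] F [-0.4  0.2 -3. ] w 23.1 q [-1.09  0.66  1.41  2.02 -0.74  1.14 -0.96]
hubtop [2.7 0.1] [27.8 25.7] 88.7 med [  3.9   0.1 -36.8] 2076
griptop 0Traceback (most recent call last):
  File "b.py", line 4, in <module>
    q=P[(np.hypot(P[...,0]-520,P[...,1]-133)<30)&(P[...,2]>60)&(P[...,2]<150)];print("bowl top z",np.percentile(q[:,2],[50,80,95]))
                                                                                                  ~~~~~~~~~~~~~^^^^^^^^^^^^^^^^^^^
    return _quantile_unchecked(
        a, q, axis, out, overwrite_input, method, keepdims, weights)
    return _ureduce(a,
                    func=_quantile_ureduce_func,
    ...<5 lines>...
                    overwrite_input=overwrite_input,
                    method=method)
    r = func(a, **kwargs)
    result = _quantile(arr,
                       quantiles=q,
    ...<2 lines>...
                       out=out,
                       weights=wgt)
    slices_having_nans = np.isnan(arr[-1, ...])
                                  ~~~^^^^^^^^^
IndexError: index -1 is out of bounds for axis 0 with size 0
```

View pics/w3.png

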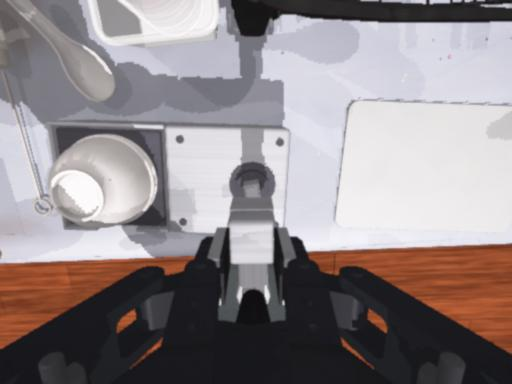

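Emit:
play_rows([
  [0, [0, 0, 0], [0, 0, -0.12]],
  [0, [0, 0, 0], [0, 0, -0.28]],
  [0, [0, 5, 0], [0, 0, -0.45]],
  [0, [0, 20, 0], [0, 0, -0.62]],
  [0, [0, 40, 0], [0, 0, -0.79]],
  [0, [0, 65, 0], [0, 0, -0.95]],
  [0, [0, 90, 0], [0, 0, -1.09]],
  [0, [0, 110, 0], [0, 0, -1.09]],
])

```text
clock: 23.08
tcp_pos: [0.5037, -0.1116, 0.1678]
orientation: [-2.714, -1.563, 0.01]
contact_force: [-0.2, 0.2, -2.0]
grip_width: 0.0232
```

```bash
python3 m.py | head -4;  python3 - <<'E'
from h import *
for z in(.17,.04,.0125): print(delta((.51,-.18,z),60))
E
```

```text
t 23.07 tcp [ 503.7 -111.6  167.8] yaw 59.9 tilt [-0.01   0.005] F [-0.2  0.2 -2. ] w 23.2 q [-0.75  0.44  1.1   2.   -0.47  1.    0.06]
hubtop [1.8 0.1] [27.8 25.8] 88.8 med [  3.3   0.8 -36.8] 2080
griptop 0
shaft [511.2  -1.6] [14.1 14.1] 7.6 med [513.4  -8.   94.5] 70
([-53.1, 38.9, -2.1], [-0.01, 0.002, -0.007])
([-52.8, 40.2, 127.9], [-0.01, 0.002, -0.007])
([-52.8, 40.5, 155.4], [-0.01, 0.002, -0.007])
```

Emit:
play_rows([
  [0, [-18, 14, 0], [-0.01, 0, -0.007]],
  [0, [-36, 28, 20], [-0.01, 0, -0.007]],
  [0, [-53, 40, 55], [-0.01, 0, -0.007]],
  [0, [-53, 40, 95], [-0.01, 0, -0.007]],
  [0, [-53, 40, 125], [-0.01, 0, -0.007]],
  [0, [-53, 40, 143], [-0.01, 0, -0.007]],
  [0, [-53, 40, 150], [-0.01, 0, -0.007]],
  [0, [-53, 40, 152], [-0.01, 0, -0.007]],
])

```text
clock: 24.12
tcp_pos: [0.5098, -0.18, 0.016]
orientation: [2.719, 1.571, -0.003]
contact_force: [0.4, 0.4, -1.4]
grip_width: 0.0232
```

```bash
python3 m.py | head -2
```

```text
t 24.12 tcp [ 509.8 -180.    16. ] yaw 60.0 tilt [-0.001 -0.002] F [ 0.4  0.4 -1.4] w 23.2 q [-0.38  0.67  0.81  2.05 -0.73  0.73  0.38]
hubtop [ 2.1 -0.1] [26.1 28. ] 0.5 med [  3.3   0.7 -36.8] 2082
```

Emit:
play_rows([
  [0, [0, 0, 2], [0, 0, 0]],
  [0, [0, 0, 4], [0, 0, 0]],
  [0, [0, 0, 5.2], [0, 0, 0]],
  [0, [0, 0, 5.2], [0, 0, 0]],
])

```text
clock: 24.68
tcp_pos: [0.5103, -0.18, 0.0113]
orientation: [2.719, 1.571, -0.001]
contact_force: [-0.2, 0.7, 1.7]
grip_width: 0.0232
```

Board contact (force changed from −1.4 to +1.7). I'll release, then rise.

Emit:
play_rows([
  [40, [0, 0, 0], [0, 0, 0]],
  [60, [0, 0, 0], [0, 0, 0]],
  [60, [0, 0, 0], [0, 0, 0]],
  [60, [0, 0, -15], [0, 0, 0]],
  [60, [0, 0, -50], [0, 0, 0]],
  [60, [0, 0, -100], [0, 0, 0]],
  [60, [0, 0, -150], [0, 0, 0]],
  [60, [-20, 0, -190], [0, 0, 0]],
])

```text
clock: 25.68
tcp_pos: [0.5011, -0.1964, 0.2039]
orientation: [2.716, 1.573, 0.001]
contact_force: [0.5, -0.1, 0.5]
grip_width: 0.06
```

```bash
python3 mc.py
python3 - <<'E'
from h import *
c,p,D=grab("scene");P=cloud(c,D)*1000
yw=np.radians(-4.4);d=P[...,:2]-[518.5,78.8];lx=d[...,0]*np.cos(yw)+d[...,1]*np.sin(yw);ly=-d[...,0]*np.sin(yw)+d[...,1]*np.cos(yw)
for m,n in((np.hypot(lx,ly-60)<40,"bowl"),((abs(lx)<45)&(ly<0)&(ly>-40),"liftertop"),((abs(lx)<44)&(abs(ly-60)<46)&(np.hypot(lx,ly-60)>48),"platform")):
    q=P[m&(P[...,2]>5)&(P[...,2]<160)];print(n,np.percentile(q[:,2],[10,50,90,99]).round(1) if len(q) else 0,len(q))
cw,w,Dw=cam("wrist"),cv2.imread("pics/w4.png"),None
s=cv2.resize(p[150:290,140:350],(800,533),interpolation=cv2.INTER_CUBIC)[:,:,::-1]
w=cv2.resize(w,(267,200));s=s.copy();s[:200,533:]=w;cv2.imwrite("pics/fin.png",s)
E
```

```text
t 25.68 tcp [ 501.1 -196.4  203.9] yaw 60.2 tilt [ 0.002 -0.002] F [ 0.5 -0.1  0.5] w 60.0 q [-0.59  0.42  1.12  1.93 -0.43  1.06  0.18]
grip [ 485.9 -226.9] [18.1 17.4] 15.4 mean [ 486.3 -226.2   63.6] 203
hub [ 511.9 -179.3] [26.  25.7] 60.9 mean [ 512.4 -179.    47.7] 491
yaw -118.99238213860092 53.87169398787963
bowl [ 94.6 115.1 126.4 129.6] 293
liftertop [66.2 67.7 69.5 70.8] 162
platform [51.4 66.4 77.4 85.8] 39
```

View pics/fin.png

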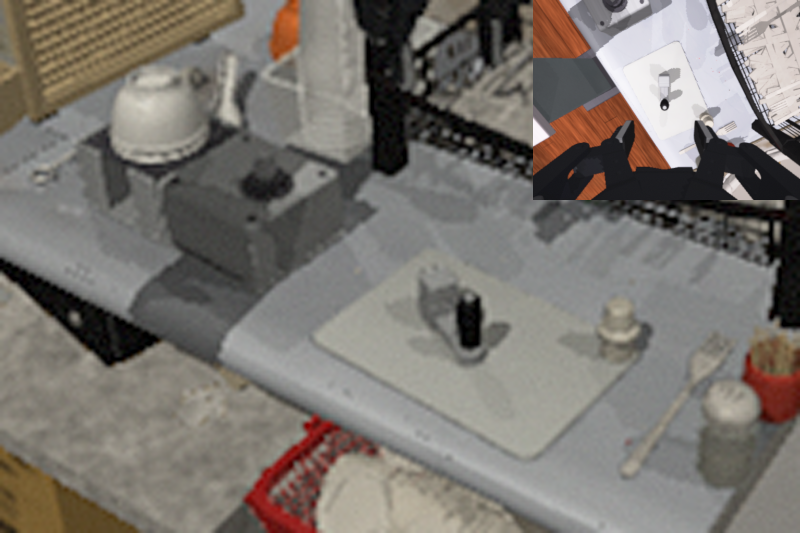

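The final view shows the bowls standing level with the rim at (160,120). The crank lies flat on the board with its grip up (hub (435,285), grip (470,320)), and the spout, fork and jars are in place.

```bash
python3 -c "
from bench import r
print(r.hand_in())"
```

```text
the job is handed in; nothing more can be done
None
```

I fitted the crank on the shaft and wound it clockwise in two strokes (135° and 194°) with one regrasp. I then lifted it off, laid it back on the board and handed the job in at about 26 s.

**Platform:** the last checks put it level with the rim. The bowls' top was 62 mm above the lifter's top, which is exactly the bowls' own height. I stopped without a clear torque rise at the stop, so "fully up" rests on those heights and on the total turn, about 6.2 rad including an estimated start of 0.6.

**Crank:** it lies flat with the grip up, hub at (0.512, -0.179) and grip at (0.486, -0.226), both over the board.

**Other things:** the bowls were still on the platform. The spout, fork, pepper and toothpick jar looked undisturbed in the last picture. I did not check the brush and spoon specifically, but nothing touched them.

**What went wrong:** the first grasp slipped and pushed the crank about 3 mm along the board; a deeper, firmer grasp held. The third arm joint came within 0.05 rad of its limit (1.41 of 1.46) when I lifted the crank off the shaft.

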